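Unmould and tray the soaps

TASK

Swing the hinged lid of the aluminium soap mould up and over past vertical, so that it stays open by itself, and take out the bar of soap. Put this bar and the three other loose soaps from the bench each into the wooden tray of its own shape and size (cube in the square tray, puck in the round one, long stick in the narrow one, bar in the wide oblong one), lying flat on the tray floor inside the rim, and leave the lid open.

Things in the scene. Friction and masses are not known exactly. Their poses are not given: they have to be found in the camera images.
- soap_bar: Olive-green stamped bar of soap, 85 x 50 x 28 mm (its x, y, z), 120 g, origin at the centre of its underside. Starts in the aluminium mould, seen through the closed lid's window, underside 12 mm above the bench in a pocket with 2 mm of play; the pocket walls reach 8 mm above its underside, the upper 20 mm of the bar stand free. Its x axis points from the lid's grip bar to the hinge.
- soap_cube: Olive-green block of soap, 55 x 55 mm and 50 mm tall, about 150 g, loose on the bench. Origin: centre of its underside, z up, x and y square to its sides.
- soap_stick: Olive-green slim stick of soap, 100 x 28 x 24 mm (its x, y, z), about 70 g, lying loose on the bench. Origin: centre of its underside.
- soap_puck: Olive-green round puck of soap, 62 mm in diameter, 30 mm tall, about 90 g, lying flat and loose on the bench. Origin: centre of its underside.
- nest_bar: Fixed shallow tray of light wood, standing on the bench: floor 3 mm thick, a 5 mm wide rim reaching 9 mm above the bench, so 6 mm above the tray floor. Wide oblong: outside 113 x 78 mm, inside 103 x 68 mm (its x, y). For the 85 x 50 mm bar. Origin: centre of its underside, z up. Its yaw is within 0.25 rad of straight.
- nest_cube: Fixed shallow tray of light wood, standing on the bench: floor 3 mm thick, a 5 mm wide rim reaching 9 mm above the bench, so 6 mm above the tray floor. Square: outside 83 x 83 mm, inside 73 x 73 mm. For the soap cube. Origin: centre of its underside, z up. Its yaw is within 0.25 rad of straight.
- nest_stick: Fixed shallow tray of light wood, standing on the bench: floor 3 mm thick, a 5 mm wide rim reaching 9 mm above the bench, so 6 mm above the tray floor. Narrow oblong: outside 128 x 56 mm, inside 118 x 46 mm (its x, y). For the soap stick. Origin: centre of its underside, z up. Its yaw is within 0.25 rad of straight.
- nest_puck: Fixed shallow tray of light wood, standing on the bench: floor 3 mm thick, a 5 mm wide rim reaching 9 mm above the bench, so 6 mm above the tray floor. Round: outside diameter 90 mm, inside 80 mm. For the soap puck. Origin: centre of its underside, z up. Its yaw is within 0.25 rad of straight.
- lid (a joint): Angle of the mould's lid (rad): 0 closed and level (as it starts), 1.57 upright, 2.2 its stop, lying back open. It moves freely: falls shut below 1.57, falls open beyond. The lid, 250 g, is an aluminium frame with a window smaller than the bar, so the bar cannot come out while it is closed.
- lid_bar (a point): Centre of the lid's black grip bar (round, 10 mm thick, 88 mm long along y) on the robot's side. x: along the lid to the hinge, 172 mm away and parallel to y; z: lid's top. Closed: level, 48 mm above the bench, free below, 55 mm gap from bar to lid frame (76 mm wide between the arms): pinch it from above, a finger on either side; it can turn in the pads. Open: 187 mm up, 101 mm past the hinge.
Not all that is in view belongs to the job. What is shaped like the nest_puck but red is not meant. What is shaped like the soap_stick but black is not meant.

How it is judged:
By the outcome, as a careful person would: the job done as asked, in the order asked, and still so for the second after the job is handed in, with the robot touching nothing.
It also fails if it takes over 128 s, if anything falls off the work surface, if the arm or the gripper's body presses on something with over 40 N, if the wrist force passes 120 N, or if a joint passes its speed limit or range.

ROBOT

A 7-joint arm with a two-finger parallel gripper is mounted at the origin on the work surface. World frame = base frame: x ahead of the robot, y to its left, z up, the work surface at z = 0. Lengths are in mm, angles in rad, forces in N, time in s.
With the tool pointing down it reaches from about 400 to 875 mm from the base axis. Payload 19.3 kg.
Tool frame: the origin (TCP) lies at the very end of the fingers, on their centre line; the grasp point (between the pads) lies 19 mm behind it; z points along the fingers, y is the line along which they close (so a half turn about z gives the same grasp; the last joint's range is limited). The gripper opens to 85 mm and grips with 20 to 120 N. Pads are 22 mm wide; open, the fingers measure 114 mm over their backs; the gripper's body (76 mm by 85 mm) begins 54 mm behind the grasp point. The pads swing forward as they close: fully open they stand 13 mm farther back than shut.
Start: joints at [-1.337, 0.521, -0.036, 1.599, 0.021, 1.021, -0.113], TCP at [186.986, 596.365, 231.291] pointing down, gripper open.
Joint ranges: [-2.91, 2.91], [-0.3, 2.13], [-1.5, 1.42], [0.17, 2.43], [-1.26, 4.41], [0.16, 1.93], [-2.52, 2.52]. Speed limits (rad/s): [1.89, 1.89, 2.39, 2.39, 3.01, 3.01, 3.01].

INTERFACE

Orientations are given as a rotation vector (axis times angle).
In Python, from station import env, imaging, workorder, nets gives the robot as it stands. The module is installed in compiled form; this text tells all that it offers.
- The arm moves only by the tool play_rows, never from a script. Its arguments are lists of equal length, an entry for each row: "claw": the opening, from 0 (shut) to 1 (fully open); "offset": the shift along the tool's x, y, z as a fraction of full scale, a list of three; "twist": the turn about the tool's z as a fraction of full scale. A call has 1 to 5 rows; each row is the pose to reach, as a shift and turn from the pose commanded when the call began, along the tool's axes at that moment, turning the shorter way round; what a row does not reach only later rows make up. Full scale, the value 1, is 80 cm for a shift and 360 degrees for a turn. A row lasts 1/12 s, in which the tool goes at most 41.7 mm and 7.16 degrees, less where a joint would pass 70% of its speed; a pose out of reach is approached as far as the arm can. A call with a number of a shift or a turn outside -1 to 1 is refused whole. A call with a gripper value outside its range is refused whole. The fingers move at their own pace and stop on an object; "newtons" is the grip in N (left out, the last holds). Time passes only in rows, so rows that repeat a pose let the fingers close. It gives the time, the measured TCP pose, the force, the opening and the grip force at its end, in the units of the state.
- env.get_state(): the state, without advancing time (a new reading comes with each control period).
- imaging.camera(name): name is "side" or "top" or "wrist"; returns the picture (420x560x3 uint8, red, green, blue); there is no depth.
- imaging.get_calibration(name): a dict with "vertical_fov" (degrees; the focal length in pixels is half the picture's height over the tangent of half this angle, whatever the lens; pixels are square), "cx", "cy" (the principal point, pixels), "dist_coeffs" ([k1, k2, p1, p2, k3] as OpenCV has them; the pictures are not rectified), "T" (4x4, takes a point from camera to world coordinates); the wrist camera has in their place "hand_eye" (4x4, takes a point from camera to tool coordinates, whose origin is the TCP and whose axes are the flange's). Camera axes: x right, y up, looking along -z (the intrinsics and any distortion apply to the point x, -y, -z); pixel columns grow to the right and rows downward; lengths in mm; the calibration is good to about 2 mm. A picture is of the moment at which its call begins: read the wrist's pose just before it. get_calibration takes no time and is no camera call.
- workorder.job_done(): hands the job in; it is judged then, once.
Trained networks look in the newest picture that a camera, given by its name, has taken for a name from the list of things; names that differ only in an ending like _2 or _b are one class to them, and where a whole thing is asked for, a point or a joint stands for the part that bears it (a point fixed in the world has none). Each returns a list of dicts, best first, with "confidence" (0 to 1); they miss things now and then, are a little off and sometimes report something else, mostly with a low value. They report only what shows in the picture. A call takes as long as a camera call. They do not tell look-alikes from the thing itself.
- nets.recognise(camera, name): "location" ([row, column] in pixels, amid what is visible of it).
- nets.outline_of(camera, name): "mask" (420x560 bool, what is visible of it) and "location" ([row, column] in pixels, amid what is visible of it).
- nets.tip_of(camera, name): "location" ([row, column] in pixels: a listed point, or the origin of a listed thing).
The state is a dict: "t": time; "joints": joint angles; "qd": joint speeds; "effort": joint torques, N m; "tcp_pos": TCP position; "eef_rot": TCP orientation; "wrist_force": force on the tool from outside, world axes, zero at the start; "wrist_torque": the same for the moment, N m; "gripper_width": finger opening in mm; "finger_force": force on a finger pad.
Only numpy, scipy, OpenCV 4.12 (cv2) and the standard library are available. Lean on these libraries where they do the work, as an engineer would, in place of code of your own. Each camera call takes 0.05 s, during which the arm holds its last target. There are 200 camera calls.

## Working session

There is one attempt and no reset: what is moved stays moved. The work goes in short steps, Python scripts to look and compute and a tool call to move; the robot and the scene stay as the last step left them, time stands still between calls to the robot, and variables do not carry over. Pictures are saved under pics/ and viewed, at most 14 in all, crops included, and the job is handed in when it is done.

Besides the shell and the picture viewer there is one more tool, called as name([rows], argument=value, ...), one row to a line, values as JSON. play_rows: Moves the arm, as the interface text tells. Its arguments: {"type":"object","properties":{"claw":{"type":"array","items":{"type":"number"}},"offset":{"type":"array","items":{"type":"array","items":{"type":"number","minimum":-1,"maximum":1}}},"twist":{"type":"array","items":{"type":"number","minimum":-1,"maximum":1}},"newtons":{"type":"number"}},"required":["claw","offset","twist"]}

```bash
mkdir -p pics
cat > h.py <<'E'
from station import env, imaging, workorder, nets
import numpy as np, cv2
from scipy.spatial.transform import Rotation as R
def cal(n):
    c=imaging.get_calibration(n); f=210/np.tan(np.radians(c["vertical_fov"])/2)
    K=np.array([[f,0,c["cx"]],[0,f,c["cy"]],[0,0,1.]])
    if n=="wrist":
        s=env.get_state(); T=np.eye(4); T[:3,:3]=R.from_rotvec(s["eef_rot"]).as_matrix(); T[:3,3]=s["tcp_pos"]; T=T@np.array(c["hand_eye"])
    else: T=np.array(c["T"])
    return K,np.array(c["dist_coeffs"],float),T
def ray(c,rc):
    K,d,T=c; p=cv2.undistortPoints(np.array([[[rc[1],rc[0]]]],float),K,d)[0,0]
    v=T[:3,:3]@np.array([p[0],-p[1],-1]); return T[:3,3],v/np.linalg.norm(v)
def atz(c,rc,z):
    o,v=ray(c,rc); return o+v*(z-o[2])/v[2]
def tri(rs):
    A=0;b=0
    for o,v in rs:
        P=np.eye(3)-np.outer(v,v); A=A+P; b=b+P@o
    return np.linalg.solve(A,b)
def proj(c,p):
    K,d,T=c; q=np.linalg.inv(T)@np.r_[p,1]; q=q[:3]*[1,-1,-1]
    return cv2.projectPoints(q.reshape(1,1,3),np.zeros(3),np.zeros(3),K,d)[0].ravel()[::-1]
def shot(n,name=None):
    c=cal(n); im=imaging.camera(n)
    if name: cv2.imwrite("pics/"+name+".png",im[:,:,::-1])
    return c,im
E
python3 - <<'E'
from h import *
s=env.get_state(); print(s)
for n in("top","side","wrist"):
    c,im=shot(n,n+"0"); print(n,c[0][0,0],c[1],c[2].round(3).tolist())
ims=[cv2.imread(f"pics/{n}0.png") for n in("top","side")]
E
```

```text
{'t': 0.0, 'joints': array([-1.33720828,  0.52203691, -0.03635479,  1.60004746,  0.02122275,
        1.02110783, -0.11278446]), 'qd': array([-0.00258116, -0.00057193,  0.00047531,  0.00075592,  0.00016088,
        0.00084927,  0.00015732]), 'effort': array([ 4.62983262e-04, -9.27119994e+01,  1.98022664e+00, -3.69923401e+01,
        1.78774749e-02,  8.32038786e-03, -2.73462354e-05]), 'tcp_pos': array([186.87953714, 596.02239331, 230.6970438 ]), 'eef_rot': array([-4.75277516e-01, -3.10534159e+00,  1.90119550e-03]), 'wrist_force': array([ 0.65238823,  0.47349651, -0.83529075]), 'wrist_torque': array([-0.00465308, -0.01401149, -0.02497745]), 'finger_force': 0.0, 'gripper_width': 85.23443573605229}
top 441.53529563141643 [-0.02689539  0.          0.          0.          0.        ] [[-0.023, 0.997, -0.073, 389.697], [-1.0, -0.024, -0.02, -69.193], [-0.021, 0.072, 0.997, 1176.796], [0.0, 0.0, 0.0, 1.0]]
side 388.13699534295074 [0.03789454 0.         0.         0.         0.        ] [[0.751, 0.499, -0.433, -1.355], [-0.66, 0.555, -0.507, -575.733], [-0.013, 0.666, 0.746, 878.646], [0.0, 0.0, 0.0, 1.0]]
wrist 365.7836101938226 [-0.09853152  0.          0.          0.          0.        ] [[0.299, -0.911, -0.283, 114.508], [0.954, 0.285, 0.09, 619.814], [-0.001, -0.297, 0.955, 373.085], [0.0, 0.0, 0.0, 1.0]]
```

View pics/top0.png

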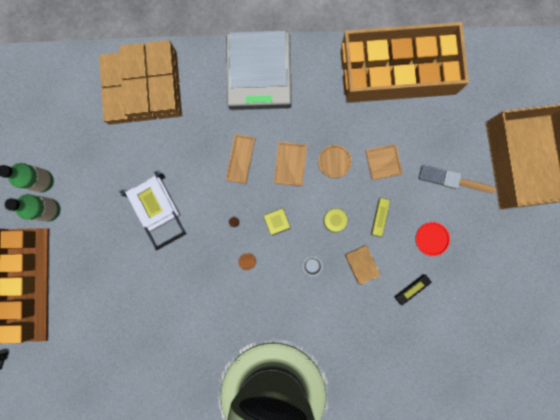

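View pics/side0.png

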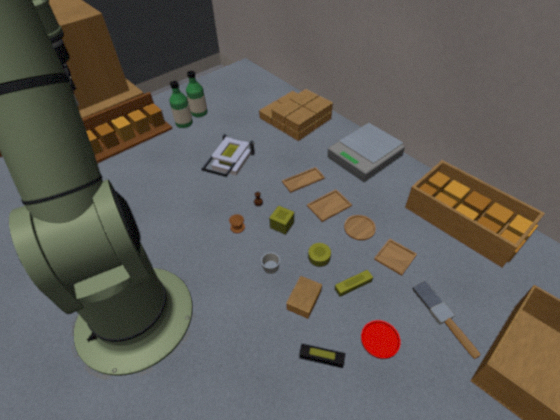

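Run:
```python
from h import *
names="soap_bar soap_cube soap_stick soap_puck nest_bar nest_cube nest_stick nest_puck lid".split()
C={n:cal(n) for n in("top","side")}
for m in names+["lid_bar"]:
    for n in("top","side"):
        f=nets.tip_of if m!="lid" else nets.recognise
        for r in f(n,m)[:3]:
            l=r["location"]; print(m,n,round(r["confidence"],2),np.round(l,1),atz(C[n],l,48 if m=="lid_bar" else 0).round(0))
```

```text
soap_bar top 0.7 [204.5 153.2] [507. 312.   0.]
soap_bar side 0.75 [232.1 359. ] [ 599. -188.    0.]
soap_bar side 0.43 [156.5 233. ] [525. 321.   0.]
soap_cube top 0.59 [220.  276.9] [457. -21.   0.]
soap_cube side 0.96 [226.  281.9] [450. -24.   0.]
soap_stick top 0.84 [218.6 380.5] [ 454. -297.    0.]
soap_stick top 0.64 [290.5 410.9] [ 263. -370.    0.]
soap_stick side 0.75 [287.7 352.1] [ 451. -297.    0.]
soap_stick side 0.65 [358.4 321.5] [ 267. -372.    0.]
soap_puck top 0.63 [224.3 335.1] [ 442. -176.    0.]
soap_puck side 0.97 [254.7 318.2] [ 458. -167.    0.]
nest_bar top 0.89 [164.  294.1] [607. -71.   0.]
nest_bar side 0.75 [157.8 230.7] [516. 321.   0.]
nest_bar side 0.6 [204.8 326.8] [606. -53.   0.]
nest_bar side 0.31 [182.3 302.6] [617.  68.   0.]
nest_cube top 0.67 [162.8 385.3] [ 604. -316.    0.]
nest_cube side 0.73 [257.7 392.8] [ 601. -307.    0.]
nest_stick top 0.6 [159.  242.5] [625.  69.   0.]
nest_stick side 0.9 [180.8 301.2] [619.  76.  -0.]
nest_stick side 0.56 [205.2 328.2] [608. -57.   0.]
nest_puck top 0.73 [240.9 431.3] [ 392. -429.    0.]
nest_puck top 0.58 [162.9 331.8] [ 607. -172.    0.]
nest_puck side 0.68 [228.2 358.4] [ 609. -178.    0.]
nest_puck side 0.58 [336.4 380.2] [ 404. -426.    0.]
lid top 0.79 [213.3 156. ] [483. 305.   0.]
lid side 0.68 [156.2 228.5] [515. 333.   0.]
lid_bar top 0.65 [240.7 171.4] [408. 250.  48.]
lid_bar top 0.43 [221.9 331.4] [ 446. -162.   48.]
```

Candidates (top picture, row/col):
- **soap_bar:** olive bar under the lid window (203,150). It has no rival, though the brown block (265,363) is bar-sized.
- **soap_stick:** olive (218,381), against the black one (290,411). I choose the olive.
- **nest_puck:** wooden (162,334), against the red one (239,432). I choose the wooden.
- **soap_cube:** (221,277).
- **soap_puck:** (220,335), against the brown disc (262,247) and the glass (266,313).
- **Trays:** stick (159,241), bar (164,291), cube (162,384).

I'll start with the lid and look at it from close up with the wrist camera.

```bash
cat >> h.py <<'E'
def plan(*wps, start=None):
    """wps: (x,y,z,heading_of_tool_y or None); prints per call offset,twist,rows"""
    s=env.get_state(); Rm=R.from_rotvec(s["eef_rot"]).as_matrix(); p=np.array(s["tcp_pos"]); h=np.arctan2(Rm[1,1],Rm[0,1])
    if start is not None: p=np.array(start[:3],float); h=start[3]
    for w in wps:
        q=np.array(w[:3],float); g=h if w[3] is None else w[3]
        d=(g-h+np.pi/2)%np.pi-np.pi/2 if len(w)<5 else g-h
        n=max(1,int(np.ceil(max(np.linalg.norm(q-p)/190,abs(d)/.58))))
        for i in range(n):
            D=(q-p)/n; hh=h+d*i/n
            ty=np.array([np.cos(hh),np.sin(hh)]); tx=np.array([-np.sin(hh),np.cos(hh)])
            o=np.array([D[:2]@tx,D[:2]@ty,-D[2]])/800
            print("->",np.round(w[:3]),"off",o.round(4).tolist(),"tw",round(-d/n/2/np.pi,4),"rows>=",int(np.ceil(max(np.linalg.norm(D)/41.7,abs(d/n)/.125))))
        p=q;h=h+d
    print("end",p,round(h,3))
E
python3 - <<'E'
from h import *
plan((450,285,260,.45))
E
```

```text
-> [450 285 260] off [-0.1434, -0.091, -0.012] tw 0.0433 rows>= 4
-> [450 285 260] off [-0.1626, -0.0491, -0.012] tw 0.0433 rows>= 4
-> [450 285 260] off [-0.1698, -0.0035, -0.012] tw 0.0433 rows>= 4
end [450. 285. 260.] 0.45
```

play_rows([
  [-0.1434,-0.091,-0.012],
  [-0.1434,-0.091,-0.012],
  [-0.1434,-0.091,-0.012],
  [-0.1434,-0.091,-0.012],
  [-0.1434,-0.091,-0.012],
], claw=[1,1,1,1,1], twist=[0.0433,0.0433,0.0433,0.0433,0.0433])

```text
t: 1.57
tcp_pos: [277.8, 489.8, 241.6]
eef_rot: [0.899, 3.009, 0.001]
wrist_force: [-0.3, 0.0, 0.1]
gripper_width: 85.4
finger_force: 0.0
```

play_rows([
  [-0.1626,-0.0491,-0.012],
  [-0.1626,-0.0491,-0.012],
  [-0.1626,-0.0491,-0.012],
  [-0.1626,-0.0491,-0.012],
  [-0.1626,-0.0491,-0.012],
], claw=[1,1,1,1,1], twist=[0.0433,0.0433,0.0433,0.0433,0.0433])

```text
t: 1.98
tcp_pos: [364.7, 386.4, 251.0]
eef_rot: [1.298, 2.86, 0.001]
wrist_force: [-0.1, -0.1, 1.1]
gripper_width: 85.6
finger_force: 0.0
```

play_rows([
  [-0.1698,-0.0035,-0.012],
  [-0.1698,-0.0035,-0.012],
  [-0.1698,-0.0035,-0.012],
  [-0.1698,-0.0035,-0.012],
  [-0.1698,-0.0035,-0.012],
], claw=[1,1,1,1,1], twist=[0.0433,0.0433,0.0433,0.0433,0.0433])

```text
t: 2.4
tcp_pos: [452.1, 283.0, 260.4]
eef_rot: [1.672, 2.658, 0.0]
wrist_force: [-0.3, 0.5, -0.2]
gripper_width: 85.5
finger_force: 0.0
```

Run:
```python
from h import *
s=env.get_state(); print(s["t"],s["tcp_pos"],s["joints"].round(2))
c,im=shot("wrist","w1")
np.save("w1c.npy",c[2])
for m in("soap_bar","lid_bar"):
  for r in nets.tip_of("wrist",m)[:2]: print(m,r["confidence"],np.round(r["location"],1),atz(c,r["location"],48 if m=="lid_bar" else 12).round(1))
for n in("top","side"):
  c2,_=shot(n)
  for r in nets.tip_of(n,"lid_bar")[:2]: print(n,r["confidence"],np.round(r["location"],1),atz(c2,r["location"],48).round(1))
```

```text
2.4 [452.07715221 283.02572703 260.38211135] [-0.87  0.35  0.25  1.82 -0.1   0.98 -0.12]
soap_bar 0.67 [169.6 329.4] [506.8 308.5  12. ]
lid_bar 0.69 [184. 223.] [409.9 253.7  48. ]
lid_bar 0.48 [362.8 175.7] [444.2  25.8  48. ]
top 0.72 [240.6 172.2] [407.8 247.5  48. ]
```

View pics/w1.png

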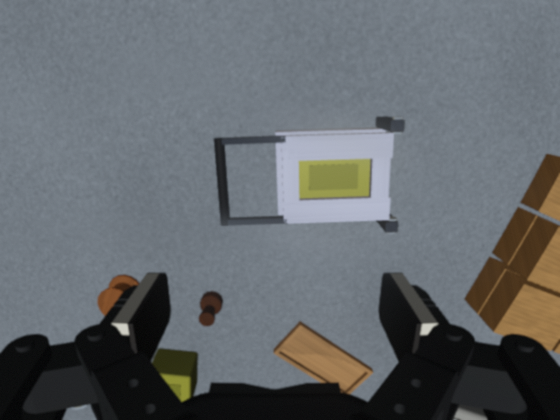

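The wrist view shows the grip bar from (138,219) to (223,226), the lid frame at cols 277–392 with the olive bar in its window, and hinge lugs at (124,390) and (225,390).

Run:
```python
from h import *
K,d,_=cal("wrist"); c=(K,d,np.load("w1c.npy")); ct=cal("top")
e1=atz(c,(138,219.5),48); e2=atz(c,(222,226),48); print(e1,e2,np.linalg.norm(e1-e2))
v=e1-e2; psi=np.arctan2(-v[0],v[1]); print("psi from bar",psi)
# frame long edges (z~50), and window edges
for a,b in (((132,277),(129,392)),((223,283),(220,390)),((161,299),(158,371)),((200,300),(196,371))):
    A=atz(c,a,48);B=atz(c,b,48); print("edge",np.arctan2(*(B-A)[1::-1]),A,B)
print("win centre z48",atz(c,(179,335.5),48))
b=(e1+e2)/2; print("bar",b); 
t=tri([ray(c,(180,222.7)),ray(ct,(240.6,171.5))]); print("tri bar",t)
import cv2
im=imaging.camera("top"); cv2.imwrite("pics/mt.png",cv2.resize(im[165:260,110:200,::-1],None,fx=6,fy=6,interpolation=cv2.INTER_CUBIC))
```

```text
[388.69762123 294.08589519  48.        ] [428.55004397 218.17611371  48.        ] 85.73511837282332
psi from bar 0.4834448067250595
edge 0.4802743697725477 [436.20763472 323.05920761  48.        ] [534.72013843 374.38024488  48.        ]
edge 0.47548478175998915 [481.89736637 242.58021136  48.        ] [580.60165493 293.40159473  48.        ]
edge 0.49373817398451836 [467.79472828 307.10751367  48.        ] [530.22787918 340.70900163  48.        ]
edge 0.5065311450468244 [486.56019407 272.10139116  48.        ] [549.58531543 307.06856793  48.        ]
win centre z48 [508.63201118 306.79347873  48.        ]
bar [408.6238326  256.13100445  48.        ]
tri bar [407.80066499 253.43168921  33.40277909]
```

View pics/mt.png

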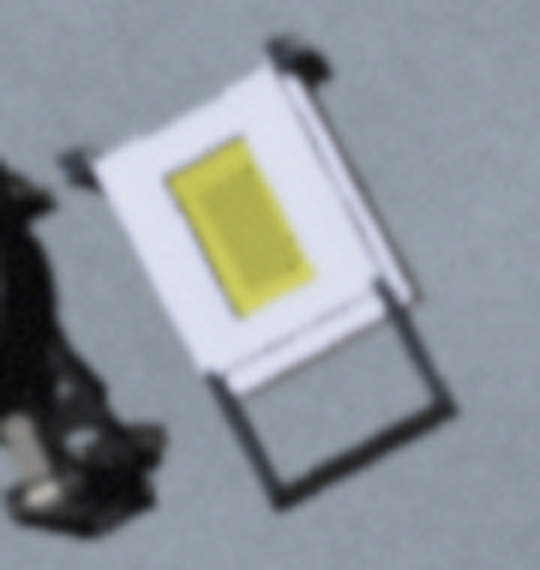

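Run:
```python
from h import *
s=env.get_state(); print(s["tcp_pos"])
plan((408.5,253.5,110,.483),(408.5,253.5,30,.483))
```

```text
[449.61911125 285.82259966 260.02715717]
-> [408. 254. 110.] off [-0.0139, -0.0639, 0.1875] tw -0.0049 rows>= 4
-> [408. 254.  30.] off [0.0, 0.0, 0.1] tw -0.0 rows>= 2
end [408.5 253.5  30. ] 0.483
```

play_rows([
  [-0.0139,-0.0639,0.1875],
  [-0.0139,-0.0639,0.1875],
  [-0.0139,-0.0639,0.1875],
  [-0.0139,-0.0639,0.1875],
  [-0.0139,-0.0639,0.1875],
], claw=[0.5,0.5,0.5,0.5,0.5], twist=[-0.0049,-0.0049,-0.0049,-0.0049,-0.0049], newtons=30)

```text
t: 3.22
tcp_pos: [405.1, 250.4, 105.6]
eef_rot: [-1.625, -2.685, 0.012]
wrist_force: [-0.0, -0.4, -0.5]
gripper_width: 42.6
finger_force: 0.0
```

play_rows([
  [0,0,0.03],
  [0,0,0.06],
  [0,0,0.08],
  [0,0,0.1],
  [0,0,0.1],
], claw=[0.5,0.5,0.5,0.5,0.5], twist=[0,0,0,0,0])

```text
t: 3.63
tcp_pos: [408.7, 253.1, 28.8]
eef_rot: [-1.626, -2.687, 0.003]
wrist_force: [-0.8, -0.0, -1.0]
gripper_width: 43.1
finger_force: 0.0
```

Run:
```python
from h import *
s=env.get_state(); print(s["tcp_pos"],s["gripper_width"],s["wrist_force"])
c,im=shot("wrist","w2")
```

```text
[408.65568452 253.0748098   28.80278966] 43.065323346078074 [-0.77206885 -0.00803157 -0.99626524]
```

View pics/w2.png

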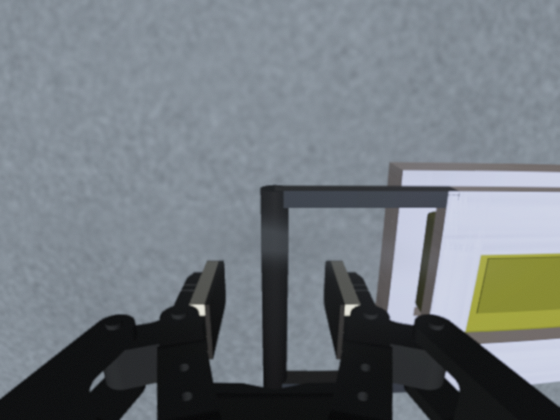

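The grip bar (col 275, rows 185–390) sits centred between the fingers, so I close on it.

play_rows([
  [0,0,0],
  [0,0,0],
  [0,0,0],
  [0,0,0],
  [0,0,0],
], claw=[0,0,0,0,0], twist=[0,0,0,0,0], newtons=30)

```text
t: 4.1
tcp_pos: [408.9, 253.0, 31.2]
eef_rot: [-1.627, -2.687, -0.001]
wrist_force: [-3.6, -1.9, 10.8]
gripper_width: 8.7
finger_force: 29.4
```

Run:
```python
import numpy as np
L=172/800
prev=0
T=np.linspace(0,2.0,21)
# calls of 4 thetas
for k in range(0,20,4):
    b=T[k]
    print([[0,round(L*(np.cos(b)-np.cos(t)),4),round(-L*(np.sin(t)-np.sin(b)),4)] for t in T[k+1:k+5]])
```

```text
[[0, np.float64(0.0011), np.float64(-0.0215)], [0, np.float64(0.0043), np.float64(-0.0427)], [0, np.float64(0.0096), np.float64(-0.0635)], [0, np.float64(0.017), np.float64(-0.0837)]]
[[0, np.float64(0.0093), np.float64(-0.0194)], [0, np.float64(0.0206), np.float64(-0.0377)], [0, np.float64(0.0336), np.float64(-0.0548)], [0, np.float64(0.0482), np.float64(-0.0705)]]
[[0, np.float64(0.0161), np.float64(-0.0142)], [0, np.float64(0.0336), np.float64(-0.0267)], [0, np.float64(0.0523), np.float64(-0.0374)], [0, np.float64(0.0719), np.float64(-0.0462)]]
[[0, np.float64(0.0204), np.float64(-0.0068)], [0, np.float64(0.0414), np.float64(-0.0115)], [0, np.float64(0.0627), np.float64(-0.0141)], [0, np.float64(0.0842), np.float64(-0.0145)]]
[[0, np.float64(0.0214), np.float64(0.0017)], [0, np.float64(0.0426), np.float64(0.0055)], [0, np.float64(0.0632), np.float64(0.0115)], [0, np.float64(0.0832), np.float64(0.0194)]]
```

play_rows([
  [0,0.0011,-0.0215],
  [0,0.0043,-0.0427],
  [0,0.0096,-0.0635],
  [0,0.017,-0.0837],
  [0,0.017,-0.0837],
], claw=[0,0,0,0,0], twist=[0,0,0,0,0])

```text
t: 4.52
tcp_pos: [420.9, 259.3, 99.9]
eef_rot: [-1.627, -2.687, -0.001]
wrist_force: [-8.0, -3.2, 2.2]
gripper_width: 8.6
finger_force: 29.9
```

play_rows([
  [0,0.0093,-0.0194],
  [0,0.0206,-0.0377],
  [0,0.0336,-0.0548],
  [0,0.0482,-0.0705],
  [0,0.0482,-0.0705],
], claw=[0,0,0,0,0], twist=[0,0,0,0,0])

```text
t: 4.93
tcp_pos: [454.2, 276.7, 156.2]
eef_rot: [-1.626, -2.685, 0.003]
wrist_force: [-26.5, -12.0, 28.8]
gripper_width: 8.8
finger_force: 32.9
```

play_rows([
  [0,-0.0035,-0.0035],
  [0,-0.0035,-0.0035],
], claw=[0,0], twist=[0,0])

```text
t: 5.1
tcp_pos: [454.2, 276.7, 157.6]
eef_rot: [1.626, 2.685, 0.007]
wrist_force: [9.1, 5.6, -9.7]
gripper_width: 8.3
finger_force: 30.2
```

play_rows([
  [0,0.0165,-0.014],
  [0,0.0355,-0.027],
  [0,0.055,-0.038],
  [0,0.0754,-0.0475],
  [0,0.0754,-0.0475],
], claw=[0,0,0,0,0], twist=[0,0,0,0,0])

```text
t: 5.52
tcp_pos: [508.4, 305.0, 196.5]
eef_rot: [1.627, 2.686, 0.005]
wrist_force: [-8.8, -2.2, 18.7]
gripper_width: 8.5
finger_force: 32.9
```

play_rows([
  [0,0.0204,-0.0088],
  [0,0.0414,-0.0135],
  [0,0.0627,-0.0161],
  [0,0.0842,-0.0165],
  [0,0.0842,-0.0165],
], claw=[0,0,0,0,0], twist=[0,0,0,0,0])

```text
t: 5.93
tcp_pos: [567.9, 336.1, 208.4]
eef_rot: [1.627, 2.686, 0.004]
wrist_force: [-0.6, 1.7, 12.2]
gripper_width: 8.5
finger_force: 32.6
```

play_rows([
  [0,0.0214,0.001],
  [0,0.0426,0.0048],
  [0,0.0632,0.0108],
  [0,0.0832,0.0187],
  [0,0.0832,0.0187],
], claw=[0,0,0,0,0], twist=[0,0,0,0,0])

```text
t: 6.35
tcp_pos: [626.7, 366.8, 192.3]
eef_rot: [1.627, 2.686, 0.003]
wrist_force: [2.0, 3.5, 6.1]
gripper_width: 8.5
finger_force: 31.9
```

play_rows([
  [0,0.02,0.0098],
  [0,0.0245,0.0122],
  [0,0.0245,0.0122],
  [0,0.0245,0.0122],
  [0,0.0245,0.0122],
], claw=[0,0.2,0.4,0.4,0.4], twist=[0,0,0,0,0])

```text
t: 6.77
tcp_pos: [642.0, 374.4, 183.5]
eef_rot: [1.628, 2.687, 0.001]
wrist_force: [-0.8, -0.6, -0.8]
gripper_width: 34.6
finger_force: 0.0
```

play_rows([
  [0,0,-0.04],
  [0,0,-0.08],
  [0,0,-0.11],
  [0,0,-0.11],
], claw=[0.4,0.4,0.4,0.4], twist=[0,0,0,0])

```text
t: 7.1
tcp_pos: [643.6, 375.2, 277.4]
eef_rot: [1.626, 2.684, 0.011]
wrist_force: [1.6, 0.9, 0.4]
gripper_width: 33.8
finger_force: 0.0
```

Run:
```python
from h import *
s=env.get_state(); print(s["tcp_pos"],s["joints"].round(2))
plan((500,305,220,2.054,1))
```

```text
[643.60345466 375.16926376 277.36802708] [-0.73  0.7   0.24  1.19 -0.16  1.26 -0.02]
-> [500 305 220] off [0.0018, -0.0666, 0.0239] tw -0.0834 rows>= 5
-> [500 305 220] off [0.0349, -0.0567, 0.0239] tw -0.0834 rows>= 5
-> [500 305 220] off [0.0586, -0.0317, 0.0239] tw -0.0834 rows>= 5
end [500. 305. 220.] 2.054
```

play_rows([
  [0.0018,-0.0666,0.0239],
  [0.0018,-0.0666,0.0239],
  [0.0018,-0.0666,0.0239],
  [0.0018,-0.0666,0.0239],
  [0.0018,-0.0666,0.0239],
], claw=[1,1,1,1,1], twist=[-0.0834,-0.0834,-0.0834,-0.0834,-0.0834])

```text
t: 7.52
tcp_pos: [593.8, 351.0, 252.5]
eef_rot: [0.864, 3.02, 0.001]
wrist_force: [-0.5, -0.4, -0.4]
gripper_width: 85.4
finger_force: 0.0
```

play_rows([
  [0.0349,-0.0567,0.0239],
  [0.0349,-0.0567,0.0239],
  [0.0349,-0.0567,0.0239],
  [0.0349,-0.0567,0.0239],
  [0.0349,-0.0567,0.0239],
], claw=[1,1,1,1,1], twist=[-0.0834,-0.0834,-0.0834,-0.0834,-0.0834])

```text
t: 7.93
tcp_pos: [546.2, 327.6, 233.2]
eef_rot: [0.054, 3.14, 0.001]
wrist_force: [0.6, -0.7, 0.2]
gripper_width: 85.3
finger_force: 0.0
```

play_rows([
  [0.0586,-0.0317,0.0239],
  [0.0586,-0.0317,0.0239],
  [0.0586,-0.0317,0.0239],
  [0.0586,-0.0317,0.0239],
  [0.0586,-0.0317,0.0239],
], claw=[1,1,1,1,1], twist=[-0.0834,-0.0834,-0.0834,-0.0834,-0.0834])

```text
t: 8.35
tcp_pos: [498.5, 304.3, 213.8]
eef_rot: [-0.756, 3.049, 0.0]
wrist_force: [0.7, 0.0, -0.7]
gripper_width: 85.7
finger_force: 0.0
```

```bash
cat >> h.py <<'E'
def rect(mask,c,z):
    """mask outline -> min-area rect on plane z: centre, sides, heading of long side"""
    k=max(cv2.findContours(mask.astype(np.uint8),cv2.RETR_EXTERNAL,cv2.CHAIN_APPROX_NONE)[0],key=cv2.contourArea)[:,0]
    P=np.array([atz(c,(r,q),z)[:2] for q,r in k],np.float32); (x,y),(a,b),t=cv2.minAreaRect(P)
    t=np.radians(t+(90 if b>a else 0)); return np.round([x,y],1),np.round(sorted((a,b)),1),round((t+np.pi/2)%np.pi-np.pi/2,3)
E
python3 - <<'E'
from h import *
import time; imaging.camera("top")
c,im=shot("wrist","w3"); s=env.get_state(); print(s["tcp_pos"],s["joints"].round(2))
for r in nets.outline_of("wrist","soap_bar")[:2]: print(r["confidence"],np.round(r["location"]),rect(r["mask"],c,40))
hsv=cv2.cvtColor(im,cv2.COLOR_RGB2HSV); m=cv2.inRange(hsv,(22,120,60),(40,255,255))
n,l,st,ce=cv2.connectedComponentsWithStats(m)
for i in range(1,n):
    if st[i,4]>800: print(st[i],rect(l==i,c,40))
ct=cal("top")
imaging.camera("top")
for m in("nest_bar","nest_cube","nest_stick"):
  for r in nets.outline_of("top",m)[:2]: print(m,r["confidence"],np.round(r["location"]),rect(r["mask"],ct,9))
E
```

```text
[498.75351587 304.34119991 213.60074255] [-0.54  0.48 -0.15  1.72  0.09  0.94  1.32]
0.81 [189. 274.] (array([505.2, 305.9]), array([49.6, 85.7]), np.float64(0.483))
[ 245  147   54   75 3692] (array([500.2, 303.1]), array([47. , 67.4]), np.float64(0.471))
nest_bar 0.71 [165. 295.] (array([607.5, -61.4]), array([ 80.1, 116.7]), np.float64(-0.144))
nest_cube 0.61 [160. 386.] (array([ 604.9, -309.1]), array([86. , 89.3]), np.float64(-1.396))
nest_cube 0.4 [157. 120.] (array([634.2, 407.6]), array([ 98.3, 193.3]), np.float64(0.706))
nest_stick 0.92 [154. 242.] (array([625.2,  72.3]), array([ 59.6, 128.1]), np.float64(-0.214))
nest_stick 0.19 [202. 150.] (array([510. , 310.1]), array([59. , 92.2]), np.float64(0.478))
```

View pics/w3.png

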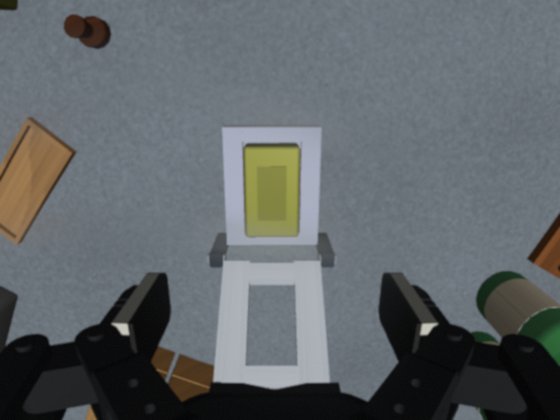

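The lid now lies open and the bar is exposed at rows 143–237, cols 243–300. Its size comes out right at z=40. I grasp it across its 50 mm side.

Run:
```python
from h import *
plan((506.5,306.3,70,2.054),(506.5,306.3,22,2.054))
```

```text
-> [506. 306.  70.] off [-0.0098, -0.0027, 0.1792] tw -0.0004 rows>= 4
-> [506. 306.  22.] off [0.0, 0.0, 0.06] tw -0.0 rows>= 2
end [506.5 306.3  22. ] 2.054
```

play_rows([
  [-0.0098,-0.0027,0.1792],
  [-0.0098,-0.0027,0.1792],
  [-0.0098,-0.0027,0.1792],
  [-0.0098,-0.0027,0.1792],
  [-0.0098,-0.0027,0.1792],
], claw=[0.85,0.85,0.85,0.85,0.85], twist=[-0.0004,-0.0004,-0.0004,-0.0004,-0.0004], newtons=40)

```text
t: 9.12
tcp_pos: [504.6, 305.0, 65.8]
eef_rot: [0.752, -3.044, 0.004]
wrist_force: [-1.3, -0.3, -0.3]
gripper_width: 72.8
finger_force: 0.0
```

play_rows([
  [0,0,0.02],
  [0,0,0.045],
  [0,0,0.06],
  [0,0,0.06],
], claw=[0.85,0.85,0.85,0.85], twist=[0,0,0,0])

```text
t: 9.45
tcp_pos: [506.0, 306.0, 21.1]
eef_rot: [0.754, -3.048, 0.001]
wrist_force: [-0.7, -0.3, -0.3]
gripper_width: 72.5
finger_force: 0.0
```

play_rows([
  [0,0,0],
  [0,0,0],
  [0,0,0],
  [0,0,0],
  [0,0,0],
], claw=[0,0,0,0,0], twist=[0,0,0,0,0])

```text
t: 9.87
tcp_pos: [507.2, 306.7, 23.6]
eef_rot: [-0.754, 3.048, 0.001]
wrist_force: [-1.8, -0.9, 8.5]
gripper_width: 49.2
finger_force: 42.4
```

Run:
```python
from h import *
plan((506.5,306.3,190,None),(607,-90,235,1.43), start=(506.5,306.3,22,2.054))
```

```text
-> [506. 306. 190.] off [0.0, 0.0, -0.21] tw -0.0 rows>= 5
-> [607 -90 235] off [0.0396, -0.1657, -0.0188] tw 0.0331 rows>= 4
-> [607 -90 235] off [0.0046, -0.1703, -0.0188] tw 0.0331 rows>= 4
-> [607 -90 235] off [-0.0307, -0.1676, -0.0188] tw 0.0331 rows>= 4
end [607. -90. 235.] 1.43
```

play_rows([
  [0,0,-0.02],
  [0,0,-0.06],
  [0,0,-0.11],
  [0,0,-0.16],
  [0,0,-0.21],
], claw=[0,0,0,0,0], twist=[0,0,0,0,0])

```text
t: 10.28
tcp_pos: [506.3, 306.1, 193.0]
eef_rot: [-0.755, 3.049, 0.001]
wrist_force: [0.3, -0.5, -1.0]
gripper_width: 48.8
finger_force: 41.7
```

play_rows([
  [0.0396,-0.1657,-0.0188],
  [0.0396,-0.1657,-0.0188],
  [0.0396,-0.1657,-0.0188],
  [0.0396,-0.1657,-0.0188],
  [0.0396,-0.1657,-0.0188],
], claw=[0,0,0,0,0], twist=[0.0331,0.0331,0.0331,0.0331,0.0331])

```text
t: 10.7
tcp_pos: [541.7, 169.8, 206.7]
eef_rot: [-0.425, 3.111, -0.002]
wrist_force: [1.1, -0.1, -0.7]
gripper_width: 48.6
finger_force: 41.8
```

play_rows([
  [0.0046,-0.1703,-0.0188],
  [0.0046,-0.1703,-0.0188],
  [0.0046,-0.1703,-0.0188],
  [0.0046,-0.1703,-0.0188],
  [0.0046,-0.1703,-0.0188],
], claw=[0,0,0,0,0], twist=[0.0331,0.0331,0.0331,0.0331,0.0331])

```text
t: 11.12
tcp_pos: [575.0, 38.3, 221.2]
eef_rot: [-0.102, 3.138, -0.002]
wrist_force: [-0.1, 0.6, -1.4]
gripper_width: 49.3
finger_force: 41.9
```

play_rows([
  [-0.0307,-0.1676,-0.0188],
  [-0.0307,-0.1676,-0.0188],
  [-0.0307,-0.1676,-0.0188],
  [-0.0307,-0.1676,-0.0188],
  [-0.0307,-0.1676,-0.0188],
], claw=[0,0,0,0,0], twist=[0.0331,0.0331,0.0331,0.0331,0.0331])

```text
t: 11.53
tcp_pos: [608.4, -93.4, 235.9]
eef_rot: [0.223, 3.132, -0.002]
wrist_force: [-0.1, -0.0, -0.5]
gripper_width: 48.9
finger_force: 42.0
```

```bash
cat > look.py <<'E'
from h import *
import sys
imaging.camera("top")
c,im=shot("wrist",sys.argv[1]); s=env.get_state(); print(s["tcp_pos"],s["joints"].round(2))
H=dict(soap_cube=50,soap_stick=24,soap_puck=30,soap_bar=31)
for m in sys.argv[2:]:
  for r in nets.outline_of("wrist",m)[:2]:
    z=H.get(m,9); k=r["mask"]; ys,xs=np.nonzero(k)
    print(m,round(r["confidence"],2),np.round(r["location"]),[ys.min(),ys.max(),xs.min(),xs.max()],rect(k,c,z))
E
python3 look.py w4 nest_bar nest_stick nest_cube nest_puck soap_cube soap_puck soap_stick
```

```text
[607.97525314 -89.17293309 235.37675968] [ 0.    0.5   0.07  1.63 -0.04  1.01  1.51]
nest_bar 0.85 [145. 306.] [np.int64(110), np.int64(190), np.int64(267), np.int64(345)] (array([590.8, -55.6]), array([77.8, 81.1]), np.float64(-0.139))
nest_bar 0.52 [ 12. 324.] [np.int64(0), np.int64(39), np.int64(292), np.int64(373)] (array([470.9, -15.6]), array([34.9, 75.5]), np.float64(1.45))
nest_stick 0.67 [161. 432.] [np.int64(102), np.int64(226), np.int64(396), np.int64(471)] (array([624.8,  74.6]), array([ 60.4, 128.2]), np.float64(-0.207))
nest_cube 0.55 [196.  77.] [np.int64(152), np.int64(243), np.int64(27), np.int64(125)] (array([ 605.8, -306.4]), array([82.9, 88. ]), np.float64(-1.402))
nest_puck 0.9 [181. 188.] [np.int64(144), np.int64(226), np.int64(151), np.int64(233)] (array([ 606.3, -181.3]), array([75.1, 90.5]), np.float64(-0.68))
soap_cube 0.76 [ 13. 326.] [np.int64(0), np.int64(39), np.int64(292), np.int64(374)] (array([477.8, -22.3]), array([31., 68.]), np.float64(1.45))
soap_puck 0.63 [ 24. 161.] [np.int64(0), np.int64(60), np.int64(125), np.int64(198)] (array([ 461. , -171.1]), array([51.4, 66.3]), np.float64(1.391))
soap_stick 0.69 [ 13. 323.] [np.int64(0), np.int64(38), np.int64(292), np.int64(372)] (array([472.9, -18.6]), array([32.6, 71.6]), np.float64(1.45))
soap_stick 0.64 [51. 49.] [np.int64(0), np.int64(106), np.int64(30), np.int64(67)] (array([ 460. , -285.6]), array([38.5, 98.6]), np.float64(-0.252))
```

View pics/w4.png

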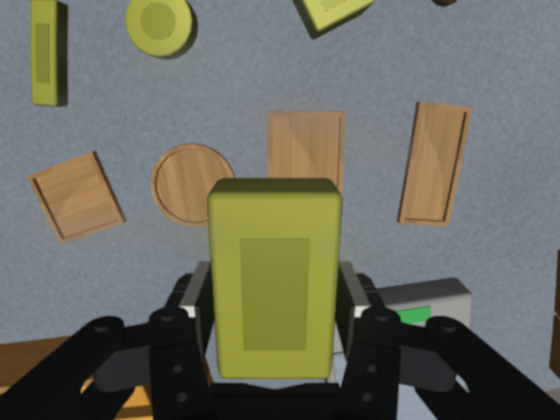

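The wrist view shows the held bar straight in the grip and the four trays: bar (145,306), stick (161,432), round (185,192), square (196,77). The soaps are along the top edge. Now I place the bar.

Run:
```python
from h import *
c=cal("wrist"); print(atz(c,(185,192),9))
plan((607,-59.5,60,1.430),(607,-59.5,15.5,1.430))
```

```text
[ 609.04133965 -174.79912087    9.        ]
-> [607. -60.  60.] off [0.0062, 0.0365, 0.219] tw 0.0005 rows>= 5
-> [607. -60.  16.] off [0.0, 0.0, 0.0556] tw -0.0 rows>= 2
end [607.  -59.5  15.5] 1.43
```

play_rows([
  [0.0062,0.0365,0.219],
  [0.0062,0.0365,0.219],
  [0.0062,0.0365,0.219],
  [0.0062,0.0365,0.219],
  [0.0062,0.0365,0.219],
], claw=[0,0,0,0,0], twist=[0.0005,0.0005,0.0005,0.0005,0.0005])

```text
t: 12.4
tcp_pos: [604.0, -58.4, 54.6]
eef_rot: [-0.219, -3.127, -0.001]
wrist_force: [-0.9, 1.3, -1.0]
gripper_width: 49.2
finger_force: 42.2
```

play_rows([
  [0,0,0],
  [0,0,0.025],
  [0,0,0.045],
  [0,0,0.0556],
  [0,0,0.0556],
], claw=[0,0,0,0,0], twist=[0,0,0,0,0])

```text
t: 12.82
tcp_pos: [607.4, -60.7, 16.0]
eef_rot: [0.223, 3.134, -0.0]
wrist_force: [-0.5, -0.0, -0.1]
gripper_width: 48.7
finger_force: 42.2
```

play_rows([
  [0,0,0.001],
  [0,0,0],
  [0,0,-0.02],
  [0,0,-0.06],
  [0,0,-0.1],
], claw=[0.85,0.85,0.85,0.85,0.85], twist=[0,0,0,0,0])

```text
t: 13.23
tcp_pos: [606.8, -60.4, 97.2]
eef_rot: [-0.223, -3.133, 0.0]
wrist_force: [-0.4, -0.7, 1.3]
gripper_width: 72.4
finger_force: 0.0
```

Run:
```python
from h import *
plan((475,-160,250,1.57),start=(607,-59.5,95.5,1.43))
```

```text
-> [ 475 -160  250] off [0.0729, -0.0738, -0.0966] tw -0.0111 rows>= 3
-> [ 475 -160  250] off [0.0779, -0.0685, -0.0966] tw -0.0111 rows>= 3
end [ 475. -160.  250.] 1.57
```

play_rows([
  [0.0729,-0.0738,-0.0966],
  [0.0729,-0.0738,-0.0966],
  [0.0729,-0.0738,-0.0966],
  [0.0729,-0.0738,-0.0966],
], claw=[0.85,0.85,0.85,0.85], twist=[-0.0111,-0.0111,-0.0111,-0.0111])

```text
t: 13.57
tcp_pos: [539.8, -114.4, 178.3]
eef_rot: [0.12, 3.133, -0.003]
wrist_force: [1.6, -1.6, 0.1]
gripper_width: 72.5
finger_force: 0.0
```

play_rows([
  [0.0779,-0.0685,-0.0966],
  [0.0779,-0.0685,-0.0966],
  [0.0779,-0.0685,-0.0966],
  [0.0779,-0.0685,-0.0966],
], claw=[1,1,1,1], twist=[-0.0111,-0.0111,-0.0111,-0.0111])

```text
t: 13.9
tcp_pos: [473.4, -164.2, 255.1]
eef_rot: [0.011, 3.136, -0.004]
wrist_force: [0.6, -0.4, 0.6]
gripper_width: 85.4
finger_force: 0.0
```

```bash
python3 look.py w5 soap_cube soap_puck soap_stick soap_bar nest_puck
python3 - <<'E'
from h import *
# top-face segmentation by brightness as cross-check, plus top camera tri
K,d,T=c=cal("wrist"); ct=cal("top"); cs=cal("side"); imaging.camera("side")
for m,z in(("soap_cube",50),("soap_puck",30),("soap_stick",24)):
    rs=[]
    for n,cc in(("wrist",c),("top",ct),("side",cs)):
        l=nets.tip_of(n,m)
        if l: rs.append(ray(cc,l[0]["location"])); print(m,n,round(l[0]["confidence"],2),atz(cc,l[0]["location"],0).round(1))
    print("tri",tri(rs).round(1))
E
```

```text
[ 475.14380373 -161.16555703  251.83481529] [ 0.18  0.3   0.04  1.9  -0.01  0.94  1.79]
soap_cube 0.82 [151. 413.] [np.int64(114), np.int64(186), np.int64(376), np.int64(452)] (array([448.8, -27.1]), array([63.1, 64.7]), np.float64(-1.232))
soap_puck 0.75 [146. 264.] [np.int64(118), np.int64(179), np.int64(234), np.int64(294)] (array([ 451.2, -172.2]), array([60.1, 61.1]), np.float64(-0.007))
soap_stick 0.9 [151. 151.] [np.int64(105), np.int64(202), np.int64(132), np.int64(173)] (array([ 457. , -288.6]), array([ 32.1, 101.3]), np.float64(-0.239))
soap_stick 0.58 [ 4. 40.] [np.int64(0), np.int64(10), np.int64(23), np.int64(53)] (array([ 305.5, -392.2]), array([ 9.5, 32.7]), np.float64(1.472))
soap_bar 0.77 [278. 364.] [np.int64(243), np.int64(319), np.int64(335), np.int64(392)] (array([601.1, -63.4]), array([55.2, 93. ]), np.float64(-0.133))
nest_puck 0.98 [277. 264.] [np.int64(245), np.int64(313), np.int64(224), np.int64(300)] (array([ 609.3, -176.9]), array([89.7, 90. ]), np.float64(0.666))
nest_puck 0.77 [102.  33.] [np.int64(58), np.int64(141), np.int64(0), np.int64(68)] (array([ 398.8, -420.1]), array([80.7, 88.3]), np.float64(-0.179))
soap_cube wrist 0.87 [451.9 -19.    0. ]
soap_cube top 0.58 [450.6 -18.    0. ]
soap_cube side 0.94 [446.4 -21.2   0. ]
tri [451.4 -16.8  -7.4]
soap_puck wrist 0.67 [ 448.6 -170.5    0. ]
soap_puck side 0.79 [ 451.9 -172.1    0. ]
tri [ 449.8 -171.6    1.1]
soap_stick wrist 0.78 [ 457.3 -287.7    0. ]
soap_stick top 0.82 [ 267.9 -370.8    0. ]
soap_stick side 0.96 [ 264.4 -371.5    0. ]
tri [ 336.8 -344.8  -40.1]
```

View pics/w5.png

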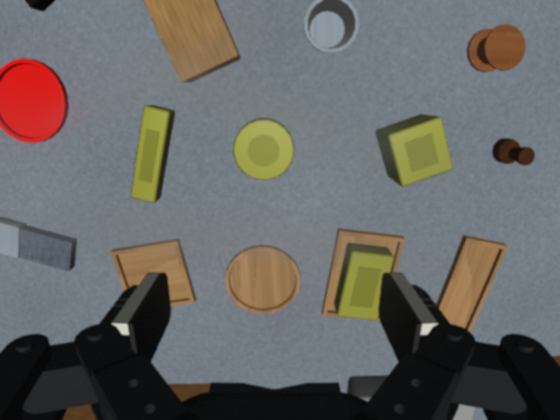

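The view shows the bar inside its tray (246–318, 340–393), the cube (150,420), the puck (149,264) and the olive stick (153,152). The black stick and red dish are off to the upper left. I'll take the cube first.

Run:
```python
from h import *
c=cal("wrist"); im=cv2.imread("pics/w5.png")
hsv=cv2.cvtColor(im,cv2.COLOR_BGR2HSV)
for nm,(r0,r1,c0,c1),z in (("cube",(105,195,370,460),50),("stick",(95,210,125,180),24),("puck",(110,190,225,305),30)):
    sub=hsv[r0:r1,c0:c1]; ol=(sub[...,0]>20)&(sub[...,0]<42)&(sub[...,1]>110)
    V=sub[...,2]; t=cv2.threshold(V[ol].reshape(-1,1),0,255,cv2.THRESH_OTSU)[0]; print(nm,"thr",t,np.percentile(V[ol],[5,25,50,75,95]))
    for th in (60,t-10 if nm!="cube" else t):
        m=np.zeros(im.shape[:2],np.uint8); m[r0:r1,c0:c1]=(ol&(V>th))*255
        m=cv2.morphologyEx(m,cv2.MORPH_CLOSE,np.ones((9,9))); m=cv2.morphologyEx(m,cv2.MORPH_OPEN,np.ones((5,5)))
        print(th,rect(m>0,c,z))
P=[atz(c,p,50) for p in((131,390),(117.5,440),(166,452),(185,404))]
print(np.mean(P,0),[np.linalg.norm(P[i]-P[i-1]).round(1) for i in range(4)],[np.arctan2(*(P[i]-P[i-1])[1::-1]).round(3) for i in range(4)])
```

```text
cube thr 141.0 [129.95 133.   148.   154.   160.  ]
60 (array([448.2, -21.2]), array([52.8, 53.9]), np.float64(0.345))
141.0 (array([448.9, -19.7]), array([49.6, 50.1]), np.float64(-1.223))
stick thr 99.0 [ 43. 129. 140. 152. 160.]
60 (array([ 455.5, -287.2]), array([26.7, 97.6]), np.float64(-0.247))
89.0 (array([ 455.8, -287.7]), array([25.9, 96.8]), np.float64(-0.249))
puck thr 154.0 [143. 146. 159. 165. 171.]
60 (array([ 451.3, -171. ]), array([55.7, 57.7]), np.float64(1.566))
144.0 (array([ 451.7, -170.9]), array([54.7, 57.1]), np.float64(1.31))
[447.61870359 -19.47393262  50.        ] [np.float64(54.9), np.float64(48.7), np.float64(49.1), np.float64(50.0)] [np.float64(-2.803), np.float64(1.845), np.float64(0.365), np.float64(-1.178)]
```

Run:
```python
from h import *
plan((448.3,-20.3,100,1.918),(448.3,-20.3,15,1.918),(448.3,-20.3,130,1.918),(605.4,-307.7,80,1.742),(605.4,-307.7,19,1.742))
```

```text
-> [448. -20. 100.] off [0.0168, 0.0877, 0.0938] tw -0.0278 rows>= 3
-> [448. -20. 100.] off [0.0013, 0.0893, 0.0938] tw -0.0278 rows>= 3
-> [448. -20.  15.] off [0.0, 0.0, 0.1062] tw -0.0 rows>= 3
-> [448. -20. 130.] off [0.0, 0.0, -0.1438] tw -0.0 rows>= 3
-> [ 605. -308.   80.] off [-0.0312, -0.2023, 0.0312] tw 0.014 rows>= 4
-> [ 605. -308.   80.] off [-0.0489, -0.1988, 0.0312] tw 0.014 rows>= 4
-> [ 605. -308.   19.] off [0.0, 0.0, 0.0762] tw -0.0 rows>= 2
end [ 605.4 -307.7   19. ] 1.742
```

play_rows([
  [0.0168,0.0877,0.0938],
  [0.0168,0.0877,0.0938],
  [0.0168,0.0877,0.0938],
  [0.0168,0.0877,0.0938],
  [0.0168,0.0877,0.0938],
], claw=[1,1,1,1,1], twist=[-0.0278,-0.0278,-0.0278,-0.0278,-0.0278], newtons=40)

```text
t: 15.17
tcp_pos: [461.4, -90.1, 174.7]
eef_rot: [0.272, -3.129, -0.0]
wrist_force: [1.2, -0.7, -0.2]
gripper_width: 85.2
finger_force: 0.0
```

play_rows([
  [0.0013,0.0893,0.0938],
  [0.0013,0.0893,0.0938],
  [0.0013,0.0893,0.0938],
  [0.0013,0.0893,0.0938],
  [0.0013,0.0893,0.0938],
], claw=[1,1,1,1,1], twist=[-0.0278,-0.0278,-0.0278,-0.0278,-0.0278])

```text
t: 15.58
tcp_pos: [448.8, -20.6, 100.2]
eef_rot: [0.542, -3.094, 0.001]
wrist_force: [-0.2, 0.1, 0.4]
gripper_width: 85.6
finger_force: 0.0
```

play_rows([
  [0,0,0.03],
  [0,0,0.07],
  [0,0,0.1],
  [0,0,0.1062],
  [0,0,0.1062],
], claw=[1,1,1,1,1], twist=[0,0,0,0,0])

```text
t: 16.0
tcp_pos: [448.5, -21.4, 14.9]
eef_rot: [0.54, -3.094, 0.001]
wrist_force: [-1.2, -0.3, 1.5]
gripper_width: 85.5
finger_force: 0.0
```

play_rows([
  [0,0,0],
  [0,0,0],
  [0,0,0],
  [0,0,0],
  [0,0,0],
], claw=[0,0,0,0,0], twist=[0,0,0,0,0])

```text
t: 16.42
tcp_pos: [449.4, -20.6, 16.6]
eef_rot: [-0.541, 3.092, -0.001]
wrist_force: [-1.8, -0.8, 15.2]
gripper_width: 54.5
finger_force: 39.5
```

play_rows([
  [0,0,-0.03],
  [0,0,-0.07],
  [0,0,-0.11],
  [0,0,-0.1438],
  [0,0,-0.1438],
], claw=[0,0,0,0,0], twist=[0,0,0,0,0])

```text
t: 16.83
tcp_pos: [450.6, -20.4, 135.4]
eef_rot: [-0.54, 3.087, -0.002]
wrist_force: [0.8, -0.5, -0.5]
gripper_width: 54.5
finger_force: 45.1
```

play_rows([
  [-0.0312,-0.2023,0],
  [-0.0312,-0.2023,0.0],
  [-0.0312,-0.2023,0.0],
  [-0.0312,-0.2023,0.0],
  [-0.0312,-0.2023,0.0],
], claw=[0,0,0,0,0], twist=[0.014,0.014,0.014,0.014,0.014])

```text
t: 17.25
tcp_pos: [528.9, -171.2, 130.8]
eef_rot: [-0.396, 3.114, -0.006]
wrist_force: [-2.0, -0.1, -2.6]
gripper_width: 54.2
finger_force: 44.9
```

play_rows([
  [-0.0489,-0.1988,0.0],
  [-0.0489,-0.1988,0.0],
  [-0.0489,-0.1988,0.03],
  [-0.0489,-0.1988,0.0624],
  [-0.0489,-0.1988,0.0624],
], claw=[0,0,0,0,0], twist=[0.014,0.014,0.014,0.014,0.014])

```text
t: 17.67
tcp_pos: [605.0, -312.0, 77.5]
eef_rot: [0.263, -3.129, 0.002]
wrist_force: [-0.8, 1.3, -1.9]
gripper_width: 54.2
finger_force: 44.8
```

play_rows([
  [0,0,0],
  [0,0,0],
], claw=[0,0], twist=[0,0])

```text
t: 17.83
tcp_pos: [604.8, -307.3, 79.8]
eef_rot: [0.268, -3.129, -0.001]
wrist_force: [0.1, 1.0, -0.5]
gripper_width: 54.0
finger_force: 44.8
```

Run:
```python
from h import *
s=env.get_state(); print(s["tcp_pos"],s["gripper_width"])
plan((605.4,-307.7,19.8,1.742))
shot("wrist","w6")
```

```text
[ 604.8159014  -307.30701601   79.78785358] 53.956493661163606
-> [ 605. -308.   20.] off [-0.0006, -0.0006, 0.075] tw -0.0001 rows>= 2
end [ 605.4 -307.7   19.8] 1.742
```

View pics/w6.png

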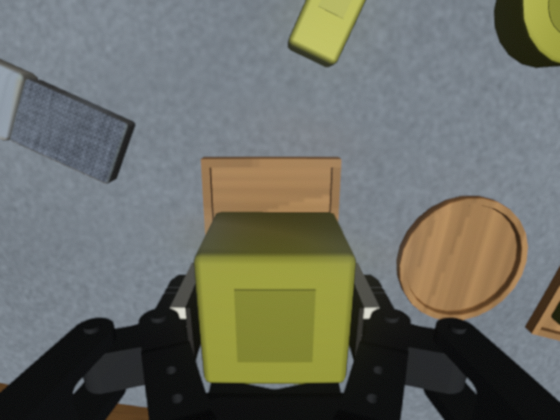

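The cube hangs squarely above its tray (rim cols 203–340), so I lower it.

play_rows([
  [0,0,0.03],
  [0,0,0.055],
  [0,0,0.07],
  [0,0,0.075],
  [0,0,0.075],
], claw=[0,0,0,0,0], twist=[0,0,0,0,0])

```text
t: 18.3
tcp_pos: [605.4, -306.6, 20.8]
eef_rot: [0.27, -3.13, -0.001]
wrist_force: [0.2, 0.4, -1.7]
gripper_width: 54.4
finger_force: 45.0
```

play_rows([
  [0,0,0],
  [0,0,0],
  [0,0,-0.03],
  [0,0,-0.08],
  [0,0,-0.125],
], claw=[1,1,1,1,1], twist=[0,0,0,0,0])

```text
t: 18.72
tcp_pos: [605.2, -307.4, 122.0]
eef_rot: [0.269, -3.13, -0.0]
wrist_force: [-0.3, -0.5, -0.5]
gripper_width: 85.5
finger_force: 0.0
```

Run:
```python
from h import *
# stick: grasp across 28 mm, heading -0.247+pi/2=1.324 ; place at nest_stick yaw -0.21 -> 1.36
plan((455.7,-287.5,90,1.324),(455.7,-287.5,10,1.324),(455.7,-287.5,130,1.324),(625,73.4,130,1.36),(625,73.4,14,1.36),start=(605.4,-307.7,119.8,1.742))
```

```text
-> [ 456. -288.   90.] off [0.1801, 0.0568, 0.0372] tw 0.0665 rows>= 4
-> [ 456. -288.   10.] off [0.0, 0.0, 0.1] tw -0.0 rows>= 2
-> [ 456. -288.  130.] off [0.0, 0.0, -0.15] tw -0.0 rows>= 3
-> [625.  73. 130.] off [-0.0317, 0.1631, -0.0] tw -0.0019 rows>= 4
-> [625.  73. 130.] off [-0.0336, 0.1627, -0.0] tw -0.0019 rows>= 4
-> [625.  73. 130.] off [-0.0356, 0.1622, -0.0] tw -0.0019 rows>= 4
-> [625.  73.  14.] off [0.0, 0.0, 0.145] tw -0.0 rows>= 3
end [625.   73.4  14. ] 1.36
```

play_rows([
  [0.1801,0.0568,0.0372],
  [0.1801,0.0568,0.0372],
  [0.1801,0.0568,0.0372],
  [0.1801,0.0568,0.0372],
  [0.1801,0.0568,0.0372],
], claw=[0.8,0.8,0.8,0.8,0.8], twist=[0.0665,0.0665,0.0665,0.0665,0.0665], newtons=35)

```text
t: 19.13
tcp_pos: [450.0, -287.0, 90.5]
eef_rot: [-0.395, -3.113, -0.0]
wrist_force: [0.4, -1.4, 1.2]
gripper_width: 68.4
finger_force: 0.0
```

play_rows([
  [0,0,0],
  [0,0,0.04],
  [0,0,0.08],
  [0,0,0.1015],
  [0,0,0.1015],
], claw=[0.8,0.8,0.8,0.8,0.8], twist=[0,0,0,0,0])

```text
t: 19.55
tcp_pos: [455.5, -286.5, 6.5]
eef_rot: [-0.384, -3.115, -0.002]
wrist_force: [-0.0, -0.2, -0.6]
gripper_width: 68.2
finger_force: 0.0
```

play_rows([
  [0,0,0],
  [0,0,0],
  [0,0,0],
  [0,0,0],
  [0,0,0],
], claw=[0,0,0,0,0], twist=[0,0,0,0,0])

```text
t: 19.97
tcp_pos: [456.7, -287.9, 10.7]
eef_rot: [0.386, 3.115, -0.001]
wrist_force: [-0.5, -0.4, 9.4]
gripper_width: 27.2
finger_force: 34.4
```

play_rows([
  [0,0,-0.03],
  [0,0,-0.07],
  [0,0,-0.11],
  [0,0,-0.1515],
  [0,0,-0.1515],
], claw=[0,0,0,0,0], twist=[0,0,0,0,0])

```text
t: 20.38
tcp_pos: [458.1, -288.9, 137.0]
eef_rot: [0.386, 3.109, -0.005]
wrist_force: [1.0, -1.4, 0.5]
gripper_width: 27.1
finger_force: 35.5
```

Run:
```python
from h import *
s=env.get_state(); print(s["tcp_pos"],s["gripper_width"])
shot("wrist","w7")
```

```text
[ 458.12319273 -288.93274612  136.96370629] 27.07895450505488
```

View pics/w7.png

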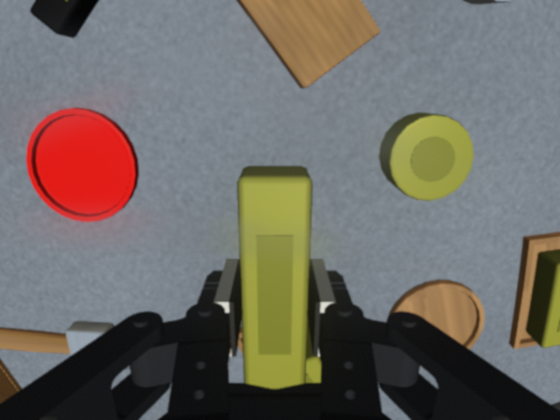

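The stick is held straight at cols 238–312. I carry it to the narrow tray.

play_rows([
  [-0.0317,0.1631,0],
  [-0.0317,0.1631,0],
  [-0.0317,0.1631,0],
  [-0.0317,0.1631,0],
  [-0.0317,0.1631,0],
], claw=[0,0,0,0,0], twist=[-0.0019,-0.0019,-0.0019,-0.0019,-0.0019])

```text
t: 20.85
tcp_pos: [513.5, -163.4, 130.2]
eef_rot: [0.359, 3.121, 0.002]
wrist_force: [-0.2, -0.3, -0.5]
gripper_width: 26.9
finger_force: 35.4
```

play_rows([
  [-0.0336,0.1627,0],
  [-0.0336,0.1627,0],
  [-0.0336,0.1627,0],
  [-0.0336,0.1627,0],
  [-0.0336,0.1627,0],
], claw=[0,0,0,0,0], twist=[-0.0019,-0.0019,-0.0019,-0.0019,-0.0019])

```text
t: 21.27
tcp_pos: [569.3, -43.8, 130.0]
eef_rot: [-0.342, -3.123, -0.002]
wrist_force: [0.6, -1.2, -0.3]
gripper_width: 27.1
finger_force: 35.4
```

play_rows([
  [-0.0356,0.1622,0],
  [-0.0356,0.1622,0],
  [-0.0356,0.1622,0],
  [-0.0356,0.1622,0],
  [-0.0356,0.1622,0],
], claw=[0,0,0,0,0], twist=[-0.0019,-0.0019,-0.0019,-0.0019,-0.0019])

```text
t: 21.68
tcp_pos: [625.4, 75.8, 129.8]
eef_rot: [-0.325, -3.124, -0.001]
wrist_force: [-0.2, -0.7, -0.4]
gripper_width: 27.1
finger_force: 35.4
```

play_rows([
  [0,0,0],
  [0,0,0],
], claw=[0,0], twist=[0,0])

```text
t: 21.85
tcp_pos: [624.6, 71.2, 130.3]
eef_rot: [-0.334, -3.123, 0.002]
wrist_force: [0.5, -1.2, -0.8]
gripper_width: 27.0
finger_force: 35.4
```

Run:
```python
from h import *
s=env.get_state(); print(s["tcp_pos"],s["gripper_width"])
plan((625,73.4,14.5,1.36))
shot("wrist","w8")
```

```text
[624.60467348  71.24492961 130.2593491 ] 26.981610122153555
-> [625.  73.  14.] off [0.0001, 0.0027, 0.1447] tw -0.0003 rows>= 3
end [625.   73.4  14.5] 1.36
```

View pics/w8.png

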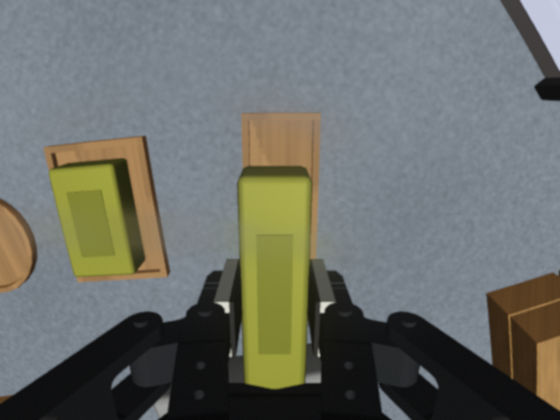

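play_rows([
  [0,0.0027,0.04],
  [0,0.0027,0.08],
  [0,0.0027,0.12],
  [0,0.0027,0.1445],
  [0,0.0027,0.1445],
], claw=[0,0,0,0,0], twist=[-0.0003,-0.0003,-0.0003,-0.0003,-0.0003])

```text
t: 22.32
tcp_pos: [624.1, 73.8, 11.7]
eef_rot: [-0.33, -3.121, 0.002]
wrist_force: [-0.9, -1.2, -0.3]
gripper_width: 27.1
finger_force: 40.5
```

play_rows([
  [0,0,0],
  [0,0,0],
  [0,0,-0.01],
  [0,0,-0.06],
  [0,0,-0.11],
], claw=[0,0.5,0.6,0.6,0.6], twist=[0,0,0,0,0])

```text
t: 22.73
tcp_pos: [624.4, 75.1, 103.7]
eef_rot: [-0.328, -3.122, 0.001]
wrist_force: [1.3, 0.2, 0.8]
gripper_width: 51.5
finger_force: 0.0
```

Run:
```python
from h import *
# puck, any heading: keep 1.5
plan((451,-171,120,1.5),(451,-171,11,1.5),(451,-171,130,1.5),(608.5,-176,100,1.5),(608.5,-176,14.5,1.5),start=(625,73.4,102.5,1.36))
```

```text
-> [ 451 -171  120] off [0.0744, -0.1721, -0.0109] tw -0.0111 rows>= 4
-> [ 451 -171  120] off [0.0862, -0.1665, -0.0109] tw -0.0111 rows>= 4
-> [ 451 -171   11] off [0.0, 0.0, 0.1362] tw -0.0 rows>= 3
-> [ 451 -171  130] off [0.0, 0.0, -0.1488] tw -0.0 rows>= 3
-> [ 608. -176.  100.] off [-0.1968, 0.0077, 0.0375] tw -0.0 rows>= 4
-> [ 608. -176.   14.] off [0.0, 0.0, 0.1069] tw -0.0 rows>= 3
end [ 608.5 -176.    14.5] 1.5
```

play_rows([
  [0.0744,-0.1721,-0.0109],
  [0.0744,-0.1721,-0.0109],
  [0.0744,-0.1721,-0.0109],
  [0.0744,-0.1721,-0.0109],
  [0.0744,-0.1721,-0.0109],
], claw=[1,1,1,1,1], twist=[-0.0111,-0.0111,-0.0111,-0.0111,-0.0111], newtons=35)

```text
t: 23.15
tcp_pos: [536.0, -52.3, 113.4]
eef_rot: [0.228, 3.133, -0.003]
wrist_force: [-0.3, -0.2, 0.1]
gripper_width: 85.4
finger_force: 0.0
```

play_rows([
  [0.0862,-0.1665,-0.0109],
  [0.0862,-0.1665,-0.0109],
  [0.0862,-0.1665,-0.0109],
  [0.0862,-0.1665,-0.0109],
  [0.0862,-0.1665,-0.0109],
], claw=[1,1,1,1,1], twist=[-0.0111,-0.0111,-0.0111,-0.0111,-0.0111])

```text
t: 23.57
tcp_pos: [448.8, -174.0, 121.7]
eef_rot: [0.12, 3.139, -0.003]
wrist_force: [0.6, -0.3, 0.4]
gripper_width: 85.5
finger_force: 0.0
```

play_rows([
  [0,0,0],
  [0,0,0],
], claw=[1,1], twist=[0,0])

```text
t: 23.73
tcp_pos: [452.6, -168.8, 121.0]
eef_rot: [0.109, 3.138, -0.0]
wrist_force: [-0.3, -0.1, -0.3]
gripper_width: 85.3
finger_force: 0.0
```

Run:
```python
from h import *
s=env.get_state(); print(s["tcp_pos"],s["gripper_width"])
c,im=shot("wrist","w9")
for r in nets.outline_of("wrist","soap_puck")[:2]: print(r["confidence"],r["location"],rect(r["mask"],c,30))
plan((451,-171,11,1.5))
```

```text
[ 452.57949931 -168.78087129  121.00034373] 85.2868579196392
0.56 [206.3, 267.4] (array([ 449.5, -173.3]), array([60.2, 64.2]), np.float64(0.3))
-> [ 451 -171   11] off [0.0018, -0.0037, 0.1369] tw 0.0005 rows>= 3
end [ 451. -171.   11.] 1.5
```

View pics/w9.png

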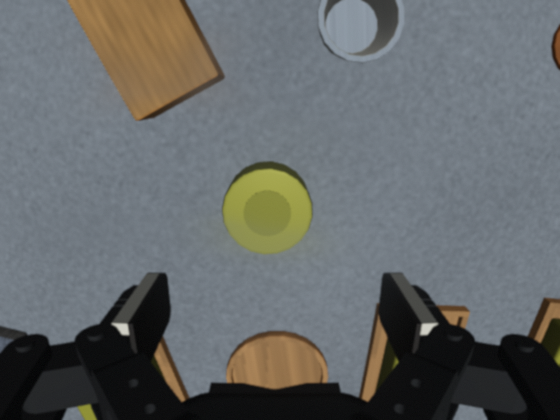

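The puck (211,267) lies between the fingers, with nothing close enough to foul them.

play_rows([
  [0.0025,-0.0045,0.04],
  [0.0025,-0.0045,0.085],
  [0.0025,-0.0045,0.12],
  [0.0025,-0.0045,0.1365],
  [0.0025,-0.0045,0.1365],
], claw=[1,1,1,1,1], twist=[0,0,0,0,0])

```text
t: 24.25
tcp_pos: [448.6, -171.0, 8.4]
eef_rot: [-0.106, -3.136, -0.002]
wrist_force: [-1.2, 1.2, -0.0]
gripper_width: 85.3
finger_force: 0.0
```

play_rows([
  [0,0,0],
  [0,0,0],
  [0,0,0],
  [0,0,0],
  [0,0,0],
], claw=[0,0,0,0,0], twist=[0,0,0,0,0])

```text
t: 24.67
tcp_pos: [450.5, -172.4, 12.2]
eef_rot: [0.108, 3.138, -0.0]
wrist_force: [-1.5, 1.9, 13.0]
gripper_width: 60.3
finger_force: 39.0
```

play_rows([
  [0,0,-0.03],
  [0,0,-0.07],
  [0,0,-0.11],
  [0,0,-0.11],
  [0,0,-0.11],
], claw=[0,0,0,0,0], twist=[0,0,0,0,0])

```text
t: 25.08
tcp_pos: [450.8, -172.8, 101.1]
eef_rot: [0.109, 3.135, -0.002]
wrist_force: [0.0, 0.1, -1.5]
gripper_width: 60.4
finger_force: 39.1
```

Run:
```python
from h import *
s=env.get_state(); print(s["tcp_pos"],s["gripper_width"],s["finger_force"])
plan((608.5,-175.5,90,1.5),(608.5,-175.5,15.5,1.5))
```

```text
[ 450.78533861 -172.84252561  101.08870675] 60.435701902143045 39.138742089271545
-> [ 608. -176.   90.] off [-0.1969, 0.0104, 0.0139] tw 0.0002 rows>= 4
-> [ 608. -176.   16.] off [0.0, 0.0, 0.0931] tw -0.0 rows>= 2
end [ 608.5 -175.5   15.5] 1.5
```

play_rows([
  [-0.1969,0.0104,0.0139],
  [-0.1969,0.0104,0.0139],
  [-0.1969,0.0104,0.0139],
  [-0.1969,0.0104,0.0139],
  [-0.1969,0.0104,0.0139],
], claw=[0,0,0,0,0], twist=[0,0,0,0,0])

```text
t: 25.5
tcp_pos: [612.3, -173.7, 86.2]
eef_rot: [0.105, 3.138, 0.001]
wrist_force: [-0.8, -0.4, -0.8]
gripper_width: 60.7
finger_force: 39.1
```

play_rows([
  [0,0,0],
  [0,0,0.04],
  [0,0,0.075],
  [0,0,0.092],
  [0,0,0.092],
], claw=[0,0,0,0,0], twist=[0,0,0,0,0])

```text
t: 25.92
tcp_pos: [605.2, -175.2, 11.8]
eef_rot: [-0.11, -3.136, -0.0]
wrist_force: [-0.7, 0.2, 0.0]
gripper_width: 60.3
finger_force: 48.9
```

play_rows([
  [0,0,0],
  [0,0,0],
  [0,0,0],
  [0,0,-0.03],
  [0,0,-0.08],
], claw=[0,1,1,1,1], twist=[0,0,0,0,0])

```text
t: 26.33
tcp_pos: [605.1, -174.5, 76.1]
eef_rot: [-0.109, -3.134, -0.002]
wrist_force: [0.6, 0.2, -0.0]
gripper_width: 85.2
finger_force: 0.0
```

play_rows([
  [0,0,-0.05],
  [0,0,-0.1],
  [0,0,-0.15],
  [0,0,-0.2],
  [0,0,-0.22],
], claw=[1,1,1,1,1], twist=[0,0,0,0,0])

```text
t: 26.75
tcp_pos: [608.5, -175.7, 260.6]
eef_rot: [0.109, 3.133, -0.002]
wrist_force: [0.3, -0.7, 0.5]
gripper_width: 85.8
finger_force: 0.0
```

```bash
python3 look.py w10 soap_bar soap_puck soap_cube soap_stick
python3 - <<'E'
from h import *
c,im=shot("top"); c2,i2=shot("side")
cv2.imwrite("pics/fin.png",np.vstack([cv2.resize(im[120:230,110:420,::-1],(790,280),interpolation=cv2.INTER_CUBIC),cv2.resize(i2[120:290,190:440,::-1],(790,310)),]))
E
```

```text
[ 608.51884655 -175.60063649  258.74226077] [ 0.15  0.51  0.05  1.55 -0.03  1.07  1.71]
soap_bar 0.72 [156. 386.] [np.int64(117), np.int64(200), np.int64(353), np.int64(413)] (array([606. , -63.4]), array([55.4, 85.2]), np.float64(-0.158))
soap_bar 0.24 [177. 150.] [np.int64(144), np.int64(211), np.int64(111), np.int64(186)] (array([ 608.6, -306.5]), array([60.4, 72.8]), np.float64(-1.406))
soap_puck 0.91 [166. 276.] [np.int64(135), np.int64(197), np.int64(245), np.int64(304)] (array([ 606.1, -175. ]), array([61.4, 65.2]), np.float64(-0.047))
soap_cube 0.91 [180. 148.] [np.int64(144), np.int64(211), np.int64(111), np.int64(186)] (array([ 605.3, -300. ]), array([58.3, 71. ]), np.float64(-1.408))
soap_stick 0.77 [168. 497.] [np.int64(123), np.int64(214), np.int64(471), np.int64(525)] (array([625.8,  68.9]), array([39.7, 99.5]), np.float64(-0.218))
soap_stick 0.31 [180. 151.] [np.int64(144), np.int64(211), np.int64(111), np.int64(186)] (array([ 610.1, -309.6]), array([62.6, 75.1]), np.float64(-1.396))
```

View pics/w10.png

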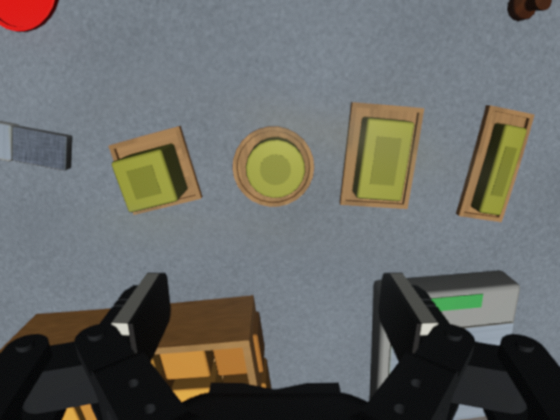

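View pics/fin.png

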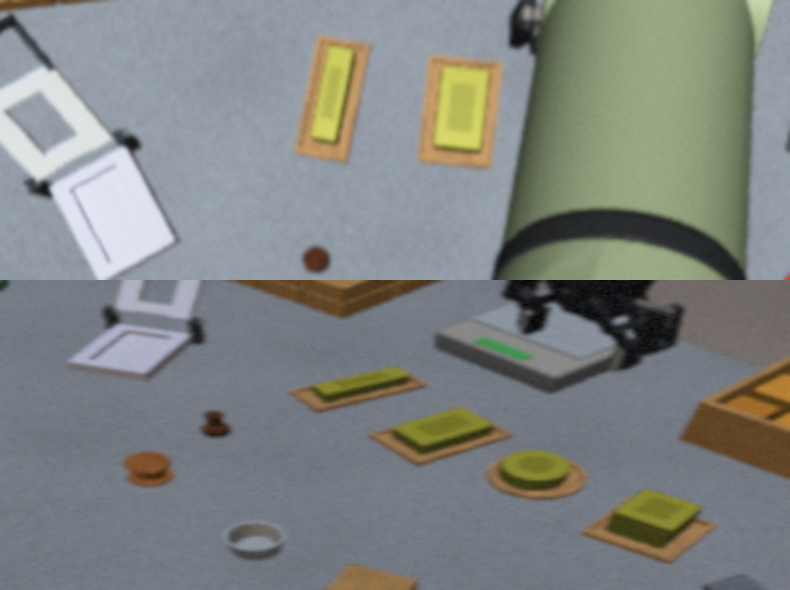

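Run:
```python
from h import *
c=cal("wrist")
print("cube",atz(c,(181,147),53),"tray",np.mean([atz(c,p,9) for p in((145,110),(126,181),(197,201))],0))
P=[atz(c,p,9) for p in((145,110),(197,201))]; print("tray diag mid",np.mean(P,0),np.linalg.norm(P[0]-P[1]))
print("puck",atz(c,(169,275),33),"tray",atz(c,(166,273),9))
print("stick",atz(c,(170,503),27)); print("bar",atz(c,(160,386),31),"tray",atz(c,(155.5,382),9))
```

```text
cube [ 600.53006709 -297.59140592   53.        ] tray [ 584.13208766 -291.16120171    9.        ]
tray diag mid [ 599.36547731 -302.59218818    9.        ] 112.18508896491241
puck [ 601.7253757  -173.12120782   33.        ] tray [ 602.97907934 -175.31092357    9.        ]
stick [619.06631049  69.42603163  27.        ]
bar [600.30979197 -60.26892273  31.        ] tray [599.32389134 -58.12966533   9.        ]
```

The last wrist view shows all four soaps inside their trays: cube (180,148), puck (167,275), bar (158,387) and stick (168,500). The side view shows each lying flat and the lid still open, and the gripper hangs clear, so I hand in.

```bash
python3 -c "
from h import *
print(workorder.job_done())"
```

```text
the job is handed in; nothing more can be done
None
```

The job is handed in at about 27 s of the 128 s allowed: the lid stays open by itself, and all four soaps lie flat in their own trays in the final pictures; no verdict came back.

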